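# Put the microscope objectives away in their storage cups

## Task

Put the four steel microscope objectives away, each standing upright, nose up, on the floor of the light-grey storage cup of its own size: the thinnest in the narrowest cup, the next in the next, up to the thickest in the widest. Set each one down gently instead of dropping it, do not knock any over, and leave the two eyepieces with the black rubber cups where they stand.

Things in the scene. Friction and masses are not known exactly. Their poses are not given: they have to be found in the camera images.
- objective_thin: the thinnest and tallest of the four microscope objectives: a loose bright steel barrel with two darker rings, standing upright on the bench, diameter 24 mm, 62 mm high in all; the barrel is straight for the lower 47 mm, above that the nose tapers to 9 mm with a dark lens, three quarters of that width, on top. Origin: centre of its underside, z up along its axis. Mass about 70 g.
- cup_thin: the narrowest of the four round light-grey storage cups, fixed to the bench: outside diameter 46 mm, inside 38 mm, rim 10 mm above the bench, dark grey inner floor 4 mm above the bench. It belongs to the 24 mm objective. Origin: centre of its underside, at bench height, z up.
- objective_slim: the second thinnest of the four microscope objectives: a loose bright steel barrel with two darker rings, standing upright on the bench, diameter 32 mm, 52 mm high in all; the barrel is straight for the lower 40 mm, above that the nose tapers to 15 mm with a dark lens, three quarters of that width, on top. Origin: centre of its underside, z up along its axis. Mass about 100 g.
- cup_slim: the second narrowest of the four round light-grey storage cups, fixed to the bench: outside diameter 54 mm, inside 46 mm, rim 10 mm above the bench, dark grey inner floor 4 mm above the bench. It belongs to the 32 mm objective. Origin: centre of its underside, at bench height, z up.
- objective_stout: the second thickest of the four microscope objectives: a loose bright steel barrel with two darker rings, standing upright on the bench, diameter 41 mm, 44 mm high in all; the barrel is straight for the lower 33 mm, above that the nose tapers to 24 mm with a dark lens, three quarters of that width, on top. Origin: centre of its underside, z up along its axis. Mass about 140 g.
- cup_stout: the second widest of the four round light-grey storage cups, fixed to the bench: outside diameter 63 mm, inside 55 mm, rim 10 mm above the bench, dark grey inner floor 4 mm above the bench. It belongs to the 41 mm objective. Origin: centre of its underside, at bench height, z up.
- objective_broad: the thickest and shortest of the four microscope objectives: a loose bright steel barrel with two darker rings, standing upright on the bench, diameter 50 mm, 36 mm high in all; the barrel is straight for the lower 27 mm, above that the nose tapers to 38 mm with a dark lens, three quarters of that width, on top. Origin: centre of its underside, z up along its axis. Mass about 170 g.
- cup_broad: the widest of the four round light-grey storage cups, fixed to the bench: outside diameter 72 mm, inside 64 mm, rim 10 mm above the bench, dark grey inner floor 4 mm above the bench. It belongs to the 50 mm objective. Origin: centre of its underside, at bench height, z up.
- eyepiece_1: a microscope eyepiece, one of an identical pair, to be left alone: loose, standing upright on the bench, 48 mm high, grey plastic body 38 mm in diameter with a flared black rubber cup of 44 mm, hollow at the top. Origin: centre of its underside.
- eyepiece_2: a microscope eyepiece, one of an identical pair, to be left alone: loose, standing upright on the bench, 48 mm high, grey plastic body 38 mm in diameter with a flared black rubber cup of 44 mm, hollow at the top. Origin: centre of its underside.
Mind the look-alikes: they are no part of the job. Leave any orange or red look-alike of the objective_stout alone.

How it is judged (in metres and radians):
At the end, for the whole second after the job is handed in: Each of the four objectives stands in its own cup: centre within 9 mm of the cup's centre, its underside on the cup's floor (less than 7.5 mm above the bench, floor at 4 mm), within 0.12 rad of upright, released and at rest. Both eyepieces stand upright within 15 mm of where they started (horizontal distance between objective_thin and cup_thin below 0.009 m and z of objective_thin in the frame of cup_thin below 0.0075 m and angle between each of objective_thin, objective_slim, objective_stout, objective_broad, eyepiece_1, eyepiece_2's own z axis and vertical below 0.12 rad and linear speed of each of objective_thin, objective_slim, objective_stout, objective_broad below 0.01 m/s and angular speed of each of objective_thin, objective_slim, objective_stout, objective_broad below 0.1 rad/s and contact force between the fingers and objective_thin below 0.05 N and horizontal distance between objective_slim and cup_slim below 0.009 m and z of objective_slim in the frame of cup_slim below 0.0075 m and contact force between the fingers and objective_slim below 0.05 N and horizontal distance between objective_stout and cup_stout below 0.009 m and z of objective_stout in the frame of cup_stout below 0.0075 m and contact force between the fingers and objective_stout below 0.05 N and horizontal distance between objective_broad and cup_broad below 0.009 m and z of objective_broad in the frame of cup_broad below 0.0075 m and contact force between the fingers and objective_broad below 0.05 N and distance of each of eyepiece_1, eyepiece_2 from where it was at the start of the episode below 0.015 m); the robot touches nothing.
It fails at once if an objective is let go more than about 2 cm above the surface under it ((height (world z) of objective_thin above 0.028 m and contact force between the fingers and objective_thin below 0.02 N) or (height (world z) of objective_slim above 0.028 m and contact force between the fingers and objective_slim below 0.02 N) or (height (world z) of objective_stout above 0.028 m and contact force between the fingers and objective_stout below 0.02 N) or (height (world z) of objective_broad above 0.028 m and contact force between the fingers and objective_broad below 0.02 N)).
It fails at once if an objective is knocked over (angle between any of objective_thin, objective_slim, objective_stout, objective_broad's own z axis and vertical above 0.8 rad).
It fails at once if an eyepiece is moved by more than 15 mm or tipped over ((distance of eyepiece_1 from where it was at the start of the episode above 0.015 m or angle between eyepiece_1's own z axis and vertical above 0.5 rad) or (distance of eyepiece_2 from where it was at the start of the episode above 0.015 m or angle between eyepiece_2's own z axis and vertical above 0.5 rad)).
It also fails if it takes over 109 s, if anything falls off the work surface, if the arm or the gripper's body presses on something with over 40 N, if the wrist force passes 120 N, or if a joint passes its speed limit or range.

## Robot

A 6-joint arm with a two-finger parallel gripper is mounted at the origin on the work surface. World frame = base frame: x ahead of the robot, y to its left, z up, the work surface at z = 0. Lengths are in m, angles in degrees, forces in N, time in s.
With the tool pointing down it reaches from about 0.25 to 0.775 m from the base axis. Payload 4 kg.
Tool frame: the origin (TCP) lies at the very end of the fingers, on their centre line; the grasp point (between the pads) lies 19 mm behind it; z points along the fingers, y is the line along which they close (so a half turn about z gives the same grasp; the last joint's range is limited). The gripper opens to 94 mm and grips with 3 to 60 N. Pads are 16 mm wide; open, the fingers measure 119 mm over their backs; the gripper's body (75 mm by 177 mm) begins 78 mm behind the grasp point.
Start: joints at [-80.392, 4.996, 78.535, -0, 96.463, -5.907], TCP at [0.147, -0.53, 0.206] pointing down, gripper open.
Joint ranges: [-177.83, 177.83], [-43.37, 116.18], [15.69, 146.23], [-61.86, 241.86], [9.47, 152.12], [-147.06, 147.06]. Speed limits (degrees/s): [159.86, 159.86, 180, 180, 180, 180].

## Interface

Orientations are given as [roll, pitch, yaw] about the fixed x, y, z axes, in that order (R = Rz(yaw) Ry(pitch) Rx(roll)).
In Python, from station import * gives the robot as it stands.
- The arm moves only by the tool jog_arm, never from a script. Its argument "series" is a list of rows, each a list of 3 entries, a list of its own where there are three numbers: the shift along the tool's x, y, z in mm, then the turn, a rotation vector about the tool's x, y, z in rad, then the finger opening in mm, from 0 to 94. In form: [[[x, y, z], [ax, ay, az], jaw], ...]. A call has 1 to 20 rows; each row shifts and turns the commanded pose from where the row before left it, along the tool's axes as they then stand; what a row does not reach is not made up. A row lasts 1/8 s, in which the tool goes at most 62.5 mm and 10.7 degrees, less where a joint would pass 70% of its speed; a pose out of reach is approached as far as the arm can. A call is refused whole if a number of a shift passes 62.5 or a number of a turn 0.188, either way. A call with a gripper value outside its range is refused whole. The fingers move at their own pace and stop on an object; "grip_force" is the grip in N (left out, the last holds). Time passes only in rows, so rows that do not move let the fingers close. It gives the time, the measured TCP pose, the force, the opening and the grip force at its end, in the units of the state.
- get_obs(): the state, without advancing time (a new reading comes with each control period).
- camera(name): name is "scene" or "top" or "wrist"; returns the picture (420x560x3 uint8, red, green, blue); there is no depth.
- camera_model(name): a dict with "fov_y" (degrees; the focal length in pixels is half the picture's height over the tangent of half this angle, whatever the lens; pixels are square), "cx", "cy" (the principal point, pixels), "origin" and "rotation" of the camera in the world. Camera axes: x right, y down, z forward; pixel columns grow to the right and rows downward; lengths in m; the calibration is good to about 2 mm. A picture is of the moment at which its call begins: read the wrist's pose just before it. camera_model takes no time and is no camera call; for the wrist camera it gives the pose at the moment of the call.
- job_done(): hands the job in; it is judged then, once.
The state is a dict: "clock": time; "qpos": joint angles; "dq": joint speeds; "joint_efforts": joint torques, N m; "ee_pos": TCP position; "tool_rot": TCP orientation; "ft_force": force on the tool from outside, world axes, zero at the start; "moment": the same for the moment, N m; "grip_width": opening from 0.0 (shut) to 1.0 (fully open); "grip_force": force on a finger pad.
Only numpy, scipy, OpenCV 4.12 (cv2) and the standard library are available. Lean on these libraries where they do the work, as an engineer would, in place of code of your own. Each camera call takes 0.05 s, during which the arm holds its last target. There are 200 camera calls.

## Working session

There is one attempt and no reset: what is moved stays moved. The work goes in short steps, Python scripts to look and compute and a tool call to move; the robot and the scene stay as the last step left them, time stands still between calls to the robot, and variables do not carry over. Pictures are saved under pics/ and viewed, at most 14 in all, crops included, and the job is handed in when it is done.

Besides the shell and the picture viewer there is one more tool, called by a JSON object that holds its "api" and its "payload", one argument or row to a line. jog_arm: Moves the arm, as the interface text tells. Its arguments: {"type":"object","properties":{"series":{"type":"array","items":{"type":"array"}},"grip_force":{"type":"number"}},"required":["series"]}

```bash
mkdir -p pics
python3 - <<'E'
from station import *
import cv2
for n in ("top","scene"):
    im=camera(n); cv2.imwrite(f"pics/{n}0.png",cv2.resize(im[:,:,::-1],(800,600),interpolation=cv2.INTER_CUBIC)); cv2.imwrite(f"pics/{n}0_raw.png",im[:,:,::-1])
    print(n,camera_model(n))
print(get_obs()); print(camera_model("wrist"))
E
```

```text
top {'fov_y': 50.492029728979794, 'cx': 279.5284202028767, 'cy': 204.24357496453555, 'origin': array([ 0.28603591, -0.01234083,  1.08738774]), 'rotation': array([-168.18106868,   -0.22714708,  -85.06882674])}
scene {'fov_y': 45.092773558245604, 'cx': 285.3712530772877, 'cy': 210.41656417393787, 'origin': array([ 1.10570826, -0.72793966,  0.81785255]), 'rotation': array([-129.69070175,    0.66732216,   40.03237697])}
{'clock': 0.1, 'qpos': array([-8.03898745e+01,  5.03547272e+00,  7.86149027e+01, -1.15373181e-03,
        9.64611976e+01, -5.90682550e+00]), 'dq': array([ 0.01299017, -0.11784337, -0.1161617 , -0.1103354 ,  0.01231537,
        0.01495178]), 'joint_efforts': array([ 2.34732819e-03, -3.41251981e+01, -3.03301156e+01,  7.19536655e-02,
        3.04047810e-02, -1.03203220e-04]), 'ee_pos': array([ 0.14704949, -0.52947952,  0.20442597]), 'tool_rot': array([-1.79888901e+02, -1.03415194e-02,  1.55168123e+01]), 'ft_force': array([-0.13680876, -0.6576563 , -0.17958522]), 'moment': array([ 0.09222966, -0.0056874 ,  0.01388804]), 'grip_force': 0.0, 'grip_width': 0.9998634928635104}
{'fov_y': 66.65202436518655, 'cx': 278.8934219207524, 'cy': 202.41577444221423, 'origin': array([ 0.21774677, -0.51014013,  0.38443923]), 'rotation': array([ 1.65168921e+02,  9.46425108e-02, -7.44678006e+01])}
```

View pics/top0.png

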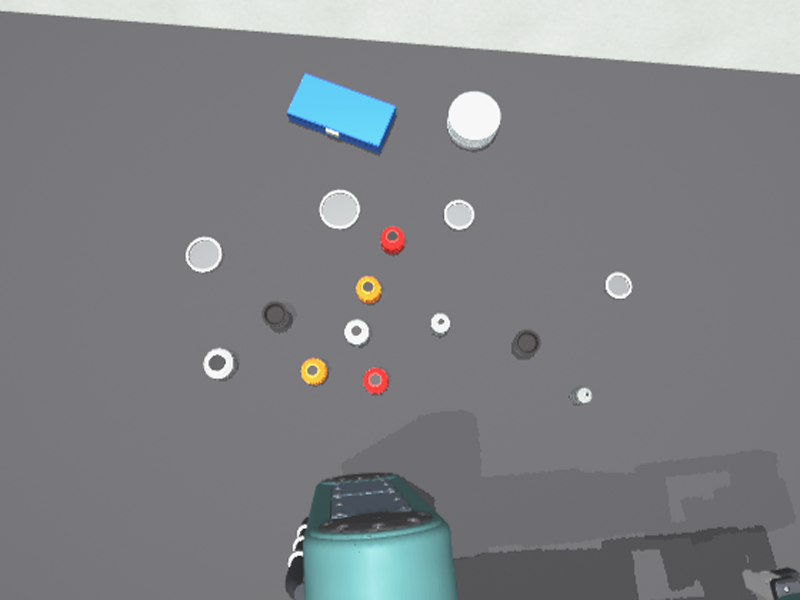

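View pics/scene0.png

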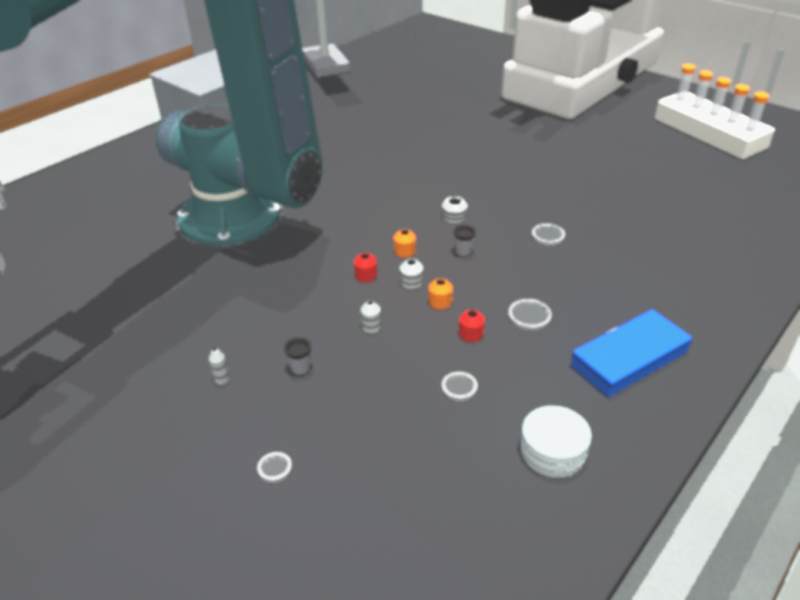

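Top view (800-wide pixels):
- Steel objectives: thin about (584,396), slim (440,324), stout (357,332), broad (218,363).
- Cups: (618,285), (459,214), (204,254), (339,209).
- Eyepieces: (276,316), (526,343).
- Orange and red look-alikes: (368,290), (314,371), (392,240), (375,380). These are coloured, so they stay where they are.

The scene view shows the same layout. Next I'll take enlarged crops of both views.

```bash
cat > h.py <<'E'
import numpy as np, cv2
from scipy.spatial.transform import Rotation as R
def ray(m,u,v):
    f=210/np.tan(np.radians(m["fov_y"]/2))
    d=R.from_euler("xyz",m["rotation"],degrees=True).apply([(u-m["cx"])/f,(v-m["cy"])/f,1.])
    return np.array(m["origin"]),d/np.linalg.norm(d)
def plane(m,u,v,z):
    o,d=ray(m,u,v); return o+d*(z-o[2])/d[2]
def tri(rays):
    A=sum(np.eye(3)-np.outer(d,d) for o,d in rays); b=sum((np.eye(3)-np.outer(d,d))@o for o,d in rays)
    p=np.linalg.solve(A,b); return p,max(np.linalg.norm(np.cross(p-o,d)) for o,d in rays)
def proj(m,p):
    f=210/np.tan(np.radians(m["fov_y"]/2))
    c=R.from_euler("xyz",m["rotation"],degrees=True).inv().apply(np.array(p)-m["origin"]); return np.array([m["cx"]+f*c[0]/c[2],m["cy"]+f*c[1]/c[2]])
def crop(im,u0,v0,w,h,s,name):
    cv2.imwrite(name,cv2.resize(im[v0:v0+h,u0:u0+w],None,fx=s,fy=s,interpolation=cv2.INTER_CUBIC))
E
python3 - <<'E'
from h import *
from station import *
T,S=camera_model("top"),camera_model("scene")
t=cv2.imread("pics/top0_raw.png");s=cv2.imread("pics/scene0_raw.png")
def blobs(im,lo,hi,box):
    g=cv2.cvtColor(im,6).astype(int); sat=im.max(2).astype(int)-im.min(2)
    m=((g>130)&(sat<30)).astype(np.uint8); 
    mm=np.zeros_like(m);mm[box[1]:box[3],box[0]:box[2]]=m[box[1]:box[3],box[0]:box[2]]
    cs,_=cv2.findContours(mm,cv2.RETR_EXTERNAL,cv2.CHAIN_APPROX_NONE)
    return [cv2.fitEllipse(c) for c in cs if len(c)>9]
print("top");B=blobs(t,0,0,(120,125,460,300))
for e in B:print(np.round(e[0],1),np.round(e[1],1),np.round(plane(T,*e[0],.01),3))
print("scene")
for e in blobs(s,0,0,(130,130,410,345)):print(np.round(e[0],1),np.round(e[1],1),np.round(plane(S,*e[0],.01),3))
crop(t,120,135,330,160,2.4,"pics/topc.png");crop(s,130,130,270,210,2.85,"pics/scenec.png")
E
```

```text
top
[408.3 276.5] [10.7 12.3] [ 0.362 -0.319  0.01 ]
[262.1 265.4] [5.3 6.3] [0.358 0.032 0.01 ]
[152.5 253.9] [20.8 21.8] [0.363 0.298 0.01 ]
[249.3 231.9] [16.8 18.3] [0.436 0.07  0.01 ]
[307.6 225.8] [13.  14.5] [ 0.463 -0.07   0.01 ]
[432.8 199.1] [17.6 19.2] [ 0.557 -0.375  0.01 ]
[142.2 177.5] [24.2 25.6] [0.549 0.351 0.01 ]
[321.  149.5] [20.7 21.1] [ 0.661 -0.09   0.01 ]
[237.2 145.9] [27.4 28.1] [0.653 0.123 0.01 ]
scene
[191.6 326.2] [20.9 25.4] [ 0.559 -0.378  0.01 ]
[387.6 307.7] [46.4 52.4] [ 0.831 -0.094  0.01 ]
[154.3 266.4] [3.4 8.2] [ 0.372 -0.321  0.01 ]
[321.1 269.4] [20.7 25.9] [ 0.663 -0.094  0.01 ]
[153.2 260.4] [4.8 9. ] [ 0.356 -0.311  0.01 ]
[151.1 250.4] [11.6 12.8] [ 0.326 -0.293  0.01 ]
[260.1 230.7] [ 2.8 11.2] [ 0.475 -0.085  0.01 ]
[259.3 226. ] [ 3.7 10.7] [ 0.462 -0.073  0.01 ]
[259.  216.7] [12.3 14.5] [ 0.438 -0.048  0.01 ]
[370.5 219.1] [21.8 31.1] [0.655 0.118 0.01 ]
[287.7 190.3] [16.5 19.3] [0.424 0.079 0.01 ]
[156.  164.8] [4.4 8.6] [ 0.06  -0.065  0.01 ]
[383.6 163.2] [15.1 23.8] [0.553 0.344 0.01 ]
[317.5 154.5] [0. 1.] [0.382 0.263 0.01 ]
[318.5 151.5] [0. 1.] [0.375 0.277 0.01 ]
[192.5 145.1] [4.9 9.3] [0.063 0.069 0.01 ]
[317.9 142.9] [12.5 18.4] [0.345 0.313 0.01 ]
[151.5 133.2] [12.8 33.2] [-0.087  0.036  0.01 ]
```

View pics/topc.png

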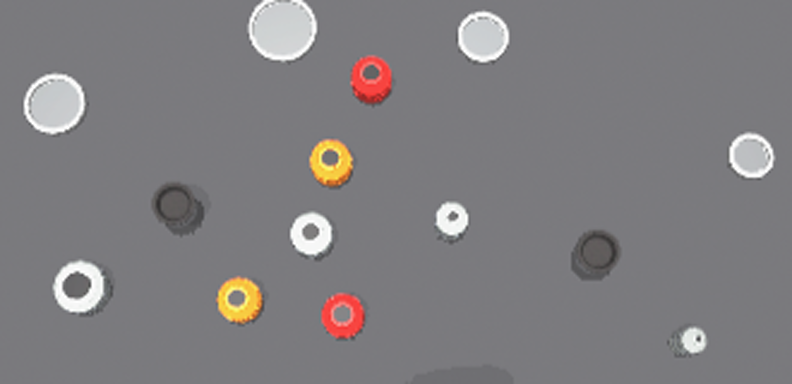

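View pics/scenec.png

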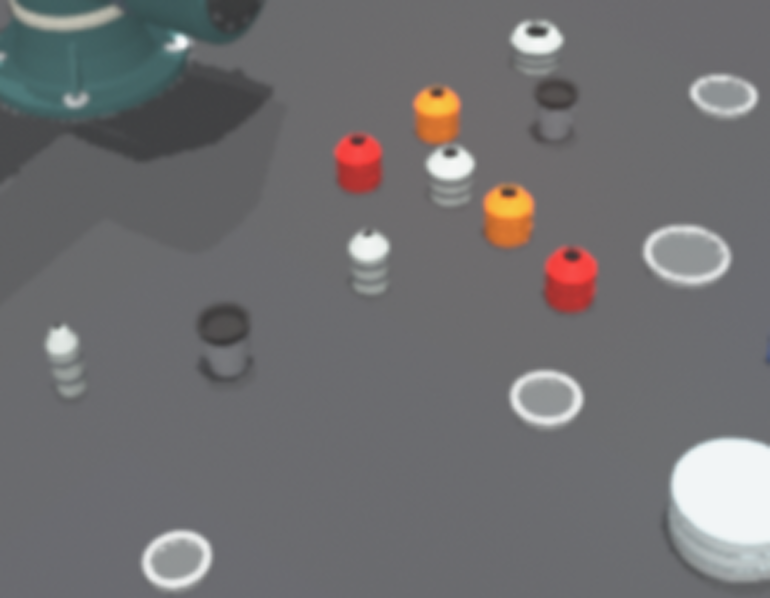

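Run:
```python
from h import *
from station import *
T,S=camera_model("top"),camera_model("scene")
P={"broad":((152.1,254.2),(318.4,140.9)),"stout":((249.6,231.7),(287.9,183.7)),"slim":((308.8,225),(259.1,211.8)),"thin":((410.8,276.3),(151,244.7)),
"cthin":((432.8,199.1),(191.6,326.2)),"cslim":((321,149.5),(321.1,269.4)),"cstout":((142.2,177.5),(383.6,163.2)),"cbroad":((237.2,145.9),(370.5,219.1))}
for k,(a,b) in P.items():
    p,e=tri([ray(T,*a),ray(S,*b)]);print(k,np.round(p,4),round(e,4))
```

```text
broad [0.3607 0.2925 0.0329] 0.0009
stout [0.4327 0.0679 0.0417] 0.0009
slim [ 0.4592 -0.0702  0.0511] 0.0008
thin [ 0.3597 -0.31    0.0604] 0.0009
cthin [ 0.5573 -0.3764  0.0072] 0.0006
cslim [ 0.662  -0.0908  0.0069] 0.001
cstout [0.5497 0.3516 0.0055] 0.0008
cbroad [0.6531 0.1227 0.006 ] 0.001
```

{"api": "jog_arm", "payload": {
  "series": [
    [[0,0,-20],[0,0,0.135],94],
    [[0,0,-20],[0,0,0.135],94],
    [[21,-27,-5],[0,0,0],94],
    [[21,-27,-5],[0,0,0],94],
    [[21,-27,-5],[0,0,0],94],
    [[21,-27,-5],[0,0,0],94],
    [[21,-27,-5],[0,0,0],94],
    [[21,-27,-5],[0,0,0],94],
    [[21,-27,-5],[0,0,0],94],
    [[21,-27,-5],[0,0,0],94],
    [[21,-27,-5],[0,0,0],94],
    [[21,-27,-5],[0,0,0],94],
    [[21,-27,-5],[0,0,0],94],
    [[21,-27,-5],[0,0,0],94],
    [[21,-27,-5],[0,0,0],94],
    [[21,-27,-5],[0,0,0],94],
    [[21,-27,-5],[0,0,0],94],
    [[21,-27,-5],[0,0,0],94],
    [[0,0,0],[0,0,0],94],
    [[0,0,0],[0,0,0],94]
  ],
  "grip_force": 15
}}

```text
clock: 2.6
ee_pos: [0.4823, -0.0981, 0.325]
tool_rot: [180.0, 0.1, 0.0]
ft_force: [0.1, -0.3, -0.6]
grip_width: 0.999
grip_force: 0.0
```

The triangulated heights agree with the text: lens tops at 33, 42, 51 and 60 mm, rims at about 6 to 7 mm. I'll check the positions with the wrist camera from two places.

```bash
cat > w.py <<'E'
from h import *
from station import *
import sys,json
m=camera_model("wrist");im=camera("wrist")[:,:,::-1].copy();n=sys.argv[1]
cv2.imwrite(f"pics/{n}_raw.png",im);cv2.imwrite(f"pics/{n}.png",cv2.resize(im,(800,600),interpolation=cv2.INTER_CUBIC))
json.dump({k:np.array(v).tolist() for k,v in m.items()},open(f"pics/{n}.json","w"))
E
python3 w.py w1
```

```text
(no output)
```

{"api": "jog_arm", "payload": {
  "series": [
    [[0,-20,0],[0,0,0],94],
    [[0,-40,0],[0,0,0],94],
    [[0,-40,0],[0,0,0],94],
    [[0,-40,0],[0,0,0],94],
    [[0,-40,0],[0,0,0],94],
    [[0,-20,0],[0,0,0],94],
    [[0,0,0],[0,0,0],94],
    [[0,0,0],[0,0,0],94]
  ]
}}

```text
clock: 3.65
ee_pos: [0.4826, 0.101, 0.3254]
tool_rot: [180.0, 0.0, -0.1]
ft_force: [-0.2, -0.8, 0.3]
grip_width: 1.002
grip_force: 0.0
```

```bash
python3 w.py w2
```

```text
(no output)
```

View pics/w1.png

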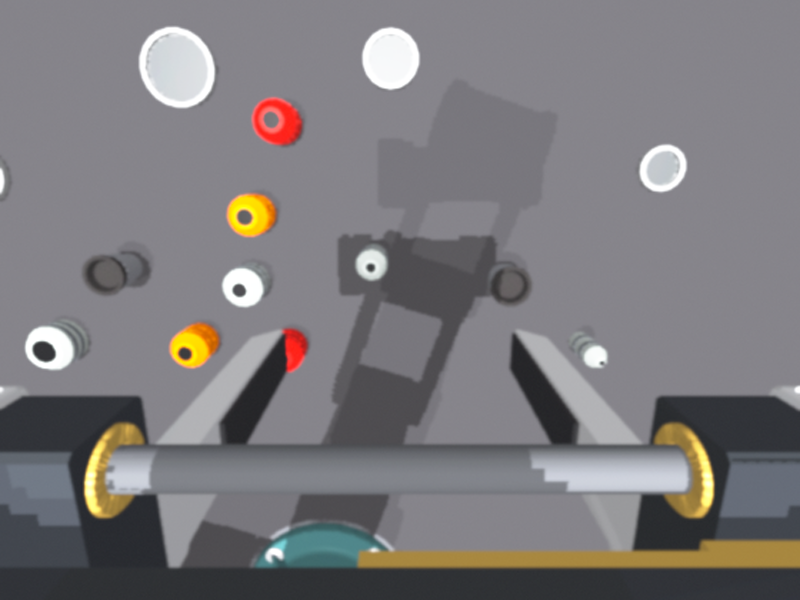

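View pics/w2.png

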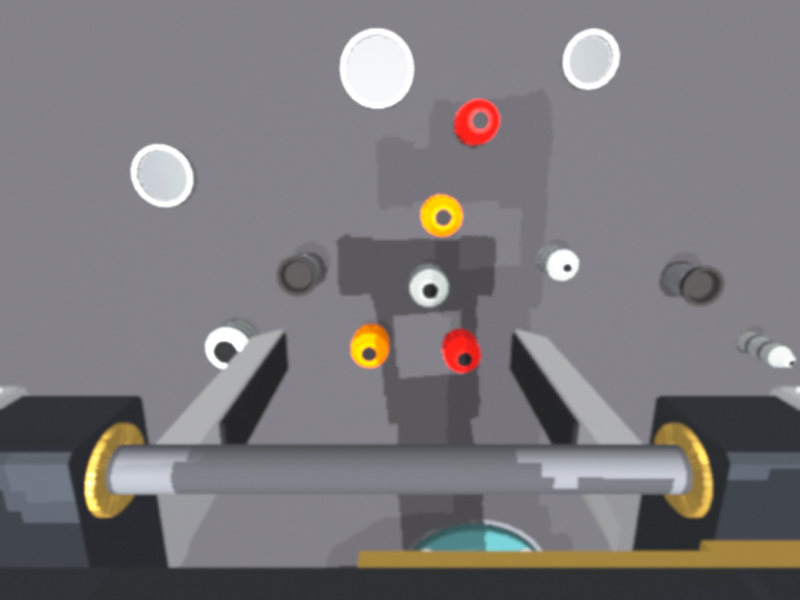

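Wrist views (800-wide pixels):
- w1 lens tops: broad (45,351), stout (239,290), slim (371,267), thin (601,361).
- w1 cups: broad (177,67), slim (391,58), thin (663,168).
- w2 lens tops: broad (225,351), stout (430,290), slim (567,267), thin (792,360).
- w2 cups: stout (162,176), broad (377,68), slim (591,59).

The fingers show at the bottom of both pictures.

Run:
```python
from h import *
from station import *
import json
L={n:json.load(open(f"pics/{n}.json")) for n in("w1","w2")}; L["t"]=camera_model("top"); L["s"]=camera_model("scene")
I={n:cv2.imread(f"pics/{n}_raw.png",0).astype(float) for n in("w1","w2")}
O={"w1":{"broad":(45,351),"stout":(239,290),"slim":(371,267),"thin":(601,361)},"w2":{"broad":(225,351),"stout":(430,290),"slim":(567,267),"thin":(792,360)}}
C={"w1":{"cbroad":(177,67),"cslim":(391,58),"cthin":(663,168)},"w2":{"cstout":(162,176),"cbroad":(377,68),"cslim":(591,59)}}
P={"broad":((152.1,254.2),(318.4,140.9)),"stout":((249.6,231.7),(287.9,183.7)),"slim":((308.8,225),(259.1,211.8)),"thin":((410.8,276.3),(151,244.7)),
"cthin":((432.8,199.1),(191.6,326.2)),"cslim":((321,149.5),(321.1,269.4)),"cstout":((142.2,177.5),(383.6,163.2)),"cbroad":((237.2,145.9),(370.5,219.1))}
px={}
for n in C:
    for k,(u,v) in C[n].items():
        u,v=u*.7,v*.7;r=34;x0,y0=max(int(u)-r,0),max(int(v)-r,0)
        w=(I[n][y0:y0+2*r,x0:x0+2*r]>200).astype(np.uint8)
        c=max(cv2.findContours(w,cv2.RETR_EXTERNAL,cv2.CHAIN_APPROX_NONE)[0],key=len)
        e=cv2.fitEllipse(c);px[n,k]=np.array(e[0])+(x0,y0)
    for k,(u,v) in O[n].items(): px[n,k]=np.array((u*.7,v*.7))
H=dict(broad=.036,stout=.044,slim=.052,thin=.062)
for k in P:
    rays=[ray(L[n],*px[n,k]) for n in("w1","w2") if (n,k) in px]
    z=H.get(k,.01)
    s=[np.round(plane(L[n],*px[n,k],z)[:2],4) for n in("w1","w2") if (n,k) in px]+[np.round(plane(L["t"],*P[k][0],z)[:2],4)]
    print(k,*s,"wrist tri:",np.round(tri(rays)[0],4) if len(rays)>1 else "", [np.round(px[n,k]/.7) for n in("w1","w2") if (n,k) in px])
```

```text
broad [0.3603 0.2909] [0.3612 0.2918] [0.3599 0.2909] wrist tri: [0.3597 0.2929 0.0335] [array([ 45., 351.]), array([225., 351.])]
stout [0.4322 0.0681] [0.4327 0.0674] [0.4318 0.067 ] wrist tri: [0.4329 0.0675 0.0456] [array([239., 290.]), array([430., 290.])]
slim [ 0.4586 -0.0708] [ 0.4589 -0.0708] [ 0.4585 -0.0707] wrist tri: [ 0.4588 -0.0708  0.0521] [array([371., 267.]), array([567., 267.])]
thin [ 0.3602 -0.3111] [ 0.3611 -0.3127] [ 0.359  -0.3103] wrist tri: [ 0.3624 -0.3091  0.0661] [array([601., 361.]), array([792., 360.])]
cthin [ 0.5563 -0.3752] [ 0.557  -0.3749] wrist tri:  [array([662., 168.])]
cslim [ 0.6609 -0.0901] [ 0.661  -0.0901] [ 0.6616 -0.0899] wrist tri: [ 0.661  -0.0901  0.0101] [array([390.,  58.]), array([591.,  58.])]
cstout [0.5493 0.35  ] [0.5493 0.3507] wrist tri:  [array([161., 175.])]
cbroad [0.6527 0.1222] [0.6526 0.1223] [0.6525 0.1229] wrist tri: [0.6527 0.1223 0.0097] [array([176.,  67.]), array([376.,  68.])]
```

Wrist and top views agree to within 2 mm, and heights match the text. In the enlarged crop the steel stout at topc (311,232) is white. The orange ones at (331,160) and (239,299), and the red ones at (371,80) and (343,315), are not targets. I'll grasp the stout first.

{"api": "jog_arm", "payload": {
  "series": [
    [[-25,17,25],[0,0,0],94],
    [[-25,17,35],[0,0,0],94],
    [[0,0,40],[0,0,0],94],
    [[0,0,40],[0,0,0],94],
    [[0,0,40],[0,0,0],94],
    [[0,0,40],[0,0,0],94],
    [[0,0,40],[0,0,0],94],
    [[0,0,25],[0,0,0],94],
    [[0,0,20],[0,0,0],94],
    [[0,0,10],[0,0,0],94],
    [[0,0,0],[0,0,0],94],
    [[0,0,0],[0,0,0],70],
    [[0,0,0],[0,0,0],50],
    [[0,0,0],[0,0,0],35],
    [[0,0,0],[0,0,0],35],
    [[0,0,0],[0,0,0],35],
    [[0,0,0],[0,0,0],35]
  ],
  "grip_force": 20
}}

```text
clock: 5.82
ee_pos: [0.4326, 0.0683, 0.0104]
tool_rot: [180.0, 0.0, 0.0]
ft_force: [0.3, 0.4, 0.2]
grip_width: 0.427
grip_force: 20.0
```

{"api": "jog_arm", "payload": {
  "series": [
    [[0,0,-15],[0,0,0],35],
    [[0,0,-25],[0,0,0],35],
    [[0,0,-30],[0,0,0],35],
    [[0,0,-20],[0,0,0],35],
    [[6,-14,-10],[0,0,0],35],
    [[12,-28,0],[0,0,0],35],
    [[12,-29,0],[0,0,0],35],
    [[12,-29,0],[0,0,0],35],
    [[12,-29,0],[0,0,0],35],
    [[12,-29,0],[0,0,0],35],
    [[12,-29,0],[0,0,0],35],
    [[12,-29,0],[0,0,0],35],
    [[12,-28,0],[0,0,0],35],
    [[9,-22,0],[0,0,0],35],
    [[6,-16,10],[0,0,0],35],
    [[0,0,25],[0,0,0],35],
    [[0,0,25],[0,0,0],35],
    [[0,0,10],[0,0,0],35],
    [[0,0,0],[0,0,0],35],
    [[0,0,0],[0,0,0],35]
  ]
}}

```text
clock: 8.32
ee_pos: [0.5502, 0.3507, 0.0417]
tool_rot: [-179.9, -0.1, 0.0]
ft_force: [0.0, 0.1, -2.5]
grip_width: 0.429
grip_force: 20.0
```

```bash
python3 w.py w3
python3 - <<'E'
from h import *
im=cv2.imread("pics/w3_raw.png");crop(im,140,130,280,210,2.8,"pics/w3c.png")
import json
m=json.load(open("pics/w3.json"));print((proj(m,[.5493,.35,.01])-[140,130])*2.8)
E
```

```text
[390.94451656 273.09351629]
```

View pics/w3c.png

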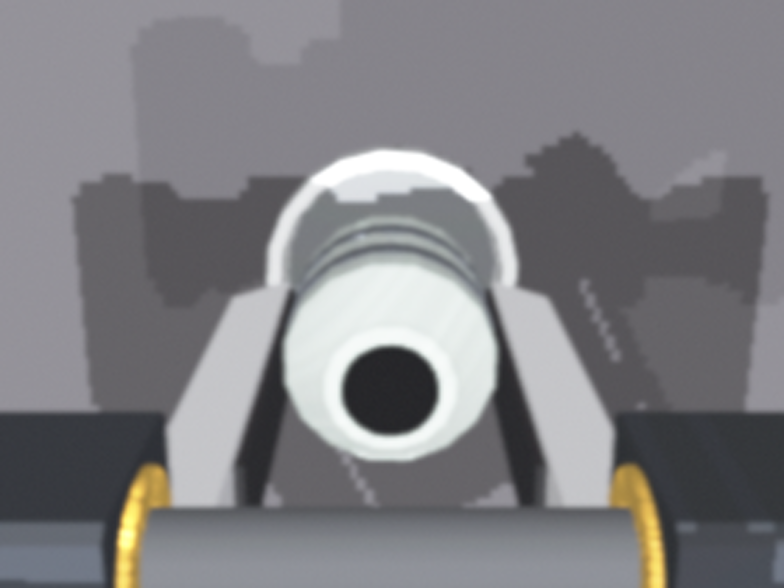

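The stout is held upright, with its nose at crop (391,391). The cup ring is centred at about (392,273), where the projection predicts it. Now I'll lower it.

{"api": "jog_arm", "payload": {
  "series": [
    [[0,0,10],[0,0,0],35],
    [[0,0,8],[0,0,0],35],
    [[0,0,4],[0,0,0],35],
    [[0,0,2],[0,0,0],35],
    [[0,0,1],[0,0,0],35],
    [[0,0,0],[0,0,0],35],
    [[0,0,0],[0,0,0],35]
  ]
}}

```text
clock: 9.25
ee_pos: [0.5496, 0.3504, 0.0157]
tool_rot: [-180.0, -0.0, 0.0]
ft_force: [-0.3, 0.1, -1.6]
grip_width: 0.429
grip_force: 20.0
```

{"api": "jog_arm", "payload": {
  "series": [
    [[0,0,1],[0,0,0],35],
    [[0,0,0],[0,0,0],35],
    [[0,0,0],[0,0,0],48],
    [[0,0,0],[0,0,0],60],
    [[0,0,0],[0,0,0],62],
    [[0,0,-10],[0,0,0],62],
    [[0,0,-25],[0,0,0],62],
    [[0,0,-35],[0,0,0],62],
    [[-9,3,-20],[0,0,0],94],
    [[-26,8,0],[0,0,0],94],
    [[-28,9,0],[0,0,0],94],
    [[-28,9,0],[0,0,0],94],
    [[-28,9,0],[0,0,0],94],
    [[-28,9,0],[0,0,0],94],
    [[-26,8,0],[0,0,0],94],
    [[-16,5,10],[0,0,0],94],
    [[0,0,25],[0,0,0],94],
    [[0,0,25],[0,0,0],94],
    [[0,0,0],[0,0,0],94],
    [[0,0,0],[0,0,0],94]
  ]
}}

```text
clock: 11.75
ee_pos: [0.3607, 0.2904, 0.0454]
tool_rot: [-180.0, -0.1, 0.0]
ft_force: [0.6, -0.2, -0.1]
grip_width: 0.997
grip_force: 0.0
```

Run:
```python
from h import *
from station import *
t=camera("top")[:,:,::-1];T=camera_model("top")
print([np.round((proj(T,p)-[120,135])*2.4) for p in ([.5493,.35,.048],[.5493,.35,.01])]); crop(t,120,135,330,160,2.4,"pics/topc2.png")
```

```text
[array([43., 92.]), array([ 54., 102.])]
```

View pics/topc2.png

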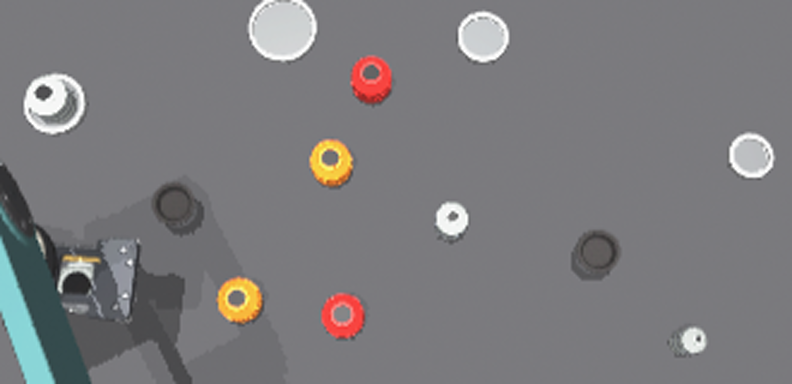

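Top crop: the stout stands in its cup with its nose at (43,93), against (43,92) expected for centred. Next I'll grasp the broad one.

{"api": "jog_arm", "payload": {
  "series": [
    [[0,-1,16],[0,0,0],94],
    [[0,0,12],[0,0,0],94],
    [[0,0,8],[0,0,0],94],
    [[0,0,0],[0,0,0],94],
    [[0,0,0],[0,0,0],70],
    [[0,0,0],[0,0,0],55],
    [[0,0,0],[0,0,0],44],
    [[0,0,0],[0,0,0],44],
    [[0,0,0],[0,0,0],44],
    [[0,0,0],[0,0,0],44]
  ],
  "grip_force": 25
}}

```text
clock: 13.05
ee_pos: [0.3606, 0.2913, 0.0086]
tool_rot: [-180.0, -0.0, 0.0]
ft_force: [0.3, -0.2, -0.0]
grip_width: 0.522
grip_force: 25.0
```

{"api": "jog_arm", "payload": {
  "series": [
    [[0,0,-15],[0,0,0],44],
    [[0,0,-25],[0,0,0],44],
    [[0,0,-30],[0,0,0],44],
    [[5,3,-20],[0,0,0],44],
    [[18,10,-10],[0,0,0],44],
    [[27,16,0],[0,0,0],44],
    [[28,16,0],[0,0,0],44],
    [[28,16,0],[0,0,0],44],
    [[28,16,0],[0,0,0],44],
    [[28,16,0],[0,0,0],44],
    [[28,16,0],[0,0,0],44],
    [[28,16,0],[0,0,0],44],
    [[28,16,0],[0,0,0],44],
    [[24,14,0],[0,0,0],44],
    [[16,10,0],[0,0,0],44],
    [[6,3,15],[0,0,0],44],
    [[0,-2,25],[0,0,0],44],
    [[0,-9,25],[0,0,0],44],
    [[0,0,5],[0,0,0],44],
    [[0,0,0],[0,0,0],44]
  ]
}}

```text
clock: 15.55
ee_pos: [0.652, 0.1345, 0.038]
tool_rot: [180.0, 0.1, 0.1]
ft_force: [1.0, 0.6, -1.7]
grip_width: 0.522
grip_force: 25.0
```

{"api": "jog_arm", "payload": {
  "series": [
    [[1,12,0],[0,0,0],44],
    [[0,0,0],[0,0,0],44],
    [[0,0,8],[0,0,0],44],
    [[0,0,8],[0,0,0],44],
    [[0,0,4],[0,0,0],44],
    [[0,0,3],[0,0,0],44],
    [[0,0,2],[0,0,0],44],
    [[0,0,0],[0,0,0],44],
    [[0,0,0],[0,0,0],44]
  ]
}}

```text
clock: 16.68
ee_pos: [0.6538, 0.1225, 0.0137]
tool_rot: [180.0, -0.0, 0.0]
ft_force: [0.7, 0.4, -2.7]
grip_width: 0.525
grip_force: 25.0
```

{"api": "jog_arm", "payload": {
  "series": [
    [[0,0,1],[0,0,0],44],
    [[0,0,0],[0,0,0],44],
    [[0,0,0],[0,0,0],58],
    [[0,0,0],[0,0,0],70],
    [[0,0,0],[0,0,0],70],
    [[0,0,-10],[0,0,0],70],
    [[0,0,-25],[0,0,0],70],
    [[0,0,-35],[0,0,0],70],
    [[-9,9,-20],[0,0,0],94],
    [[-24,24,0],[0,0,0],94],
    [[-27,27,0],[0,0,0],94],
    [[-27,26,0],[0,0,0],94],
    [[-27,26,0],[0,0,0],94],
    [[-27,26,0],[0,0,0],94],
    [[-26,26,0],[0,0,0],94],
    [[-20,20,0],[0,0,0],94],
    [[-8,9,10],[0,0,0],94],
    [[0,0,20],[0,0,0],94],
    [[0,0,0],[0,0,0],94],
    [[0,0,0],[0,0,0],94]
  ]
}}

```text
clock: 19.18
ee_pos: [0.459, -0.0705, 0.0726]
tool_rot: [-180.0, -0.0, 0.1]
ft_force: [0.4, -0.5, 0.2]
grip_width: 0.998
grip_force: 0.0
```

Run:
```python
from h import *
from station import *
t=camera("top")[:,:,::-1];T=camera_model("top")
print([np.round((proj(T,p)-[120,135])*2.4) for p in ([.6527,.1223,.04],[.4588,-.0708,.052])]); crop(t,120,135,330,160,2.4,"pics/topc3.png")
```

```text
[array([279.,  16.]), array([453., 216.])]
```

View pics/topc3.png

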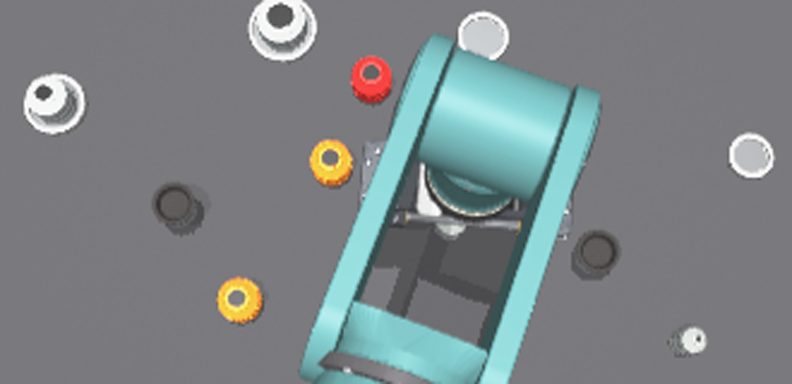

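Broad stands in its cup with its nose at (280,16), against (279,16) expected. Next is the slim one.

{"api": "jog_arm", "payload": {
  "series": [
    [[0,0,20],[0,0,0],94],
    [[0,0,22],[0,0,0],94],
    [[0,0,12],[0,0,0],94],
    [[0,0,4],[0,0,0],94],
    [[0,0,0],[0,0,0],80],
    [[0,0,0],[0,0,0],60],
    [[0,0,0],[0,0,0],42],
    [[0,0,0],[0,0,0],26],
    [[0,0,0],[0,0,0],26],
    [[0,0,0],[0,0,0],26],
    [[0,0,0],[0,0,0],26],
    [[0,0,0],[0,0,0],26]
  ],
  "grip_force": 15
}}

```text
clock: 20.72
ee_pos: [0.4587, -0.0707, 0.0145]
tool_rot: [-180.0, 0.0, 0.0]
ft_force: [0.1, 0.4, 0.0]
grip_width: 0.332
grip_force: 15.0
```

{"api": "jog_arm", "payload": {
  "series": [
    [[0,0,-15],[0,0,0],26],
    [[0,0,-25],[0,0,0],26],
    [[0,0,-30],[0,0,0],26],
    [[4,0,-20],[0,0,0],26],
    [[12,1,-10],[0,0,0],26],
    [[22,2,0],[0,0,0],26],
    [[25,3,0],[0,0,0],26],
    [[25,3,0],[0,0,0],26],
    [[25,3,0],[0,0,0],26],
    [[25,2,0],[0,0,0],26],
    [[25,2,0],[0,0,0],26],
    [[20,2,0],[0,0,0],26],
    [[13,1,0],[0,0,0],26],
    [[6,0,10],[0,0,0],26],
    [[0,0,25],[0,0,0],26],
    [[0,0,25],[0,0,0],26],
    [[0,0,10],[0,0,0],26],
    [[0,0,0],[0,0,0],26],
    [[0,0,0],[0,0,0],26]
  ]
}}

```text
clock: 23.1
ee_pos: [0.6616, -0.0897, 0.046]
tool_rot: [180.0, -0.1, 0.0]
ft_force: [0.4, 0.1, -0.5]
grip_width: 0.335
grip_force: 15.0
```

{"api": "jog_arm", "payload": {
  "series": [
    [[0,0,9],[0,0,0],26],
    [[0,0,8],[0,0,0],26],
    [[0,0,4],[0,0,0],26],
    [[0,0,3],[0,0,0],26],
    [[0,0,2],[0,0,0],26],
    [[0,0,0],[0,0,0],26],
    [[0,0,0],[0,0,0],26]
  ]
}}

```text
clock: 23.98
ee_pos: [0.6609, -0.0896, 0.0186]
tool_rot: [180.0, -0.0, 0.0]
ft_force: [-0.8, -0.6, -1.1]
grip_width: 0.333
grip_force: 15.0
```

{"api": "jog_arm", "payload": {
  "series": [
    [[0,0,0],[0,0,0],40],
    [[0,0,0],[0,0,0],54],
    [[0,0,0],[0,0,0],54],
    [[0,0,-10],[0,0,0],54],
    [[0,0,-30],[0,0,0],54],
    [[0,0,-35],[0,0,0],54],
    [[-11,8,-20],[0,0,0],94],
    [[-25,19,0],[0,0,0],94],
    [[-30,22,0],[0,0,0],94],
    [[-30,22,0],[0,0,0],94],
    [[-30,22,0],[0,0,0],94],
    [[-30,22,0],[0,0,0],94],
    [[-30,22,0],[0,0,0],94],
    [[-30,22,0],[0,0,0],94],
    [[-30,22,0],[0,0,0],94],
    [[-29,21,0],[0,0,0],94],
    [[-19,14,0],[0,0,0],94],
    [[-7,6,10],[0,0,0],94],
    [[0,0,15],[0,0,0],94],
    [[0,0,0],[0,0,0],94]
  ]
}}

```text
clock: 26.48
ee_pos: [0.3592, -0.3101, 0.0861]
tool_rot: [-179.8, 0.2, 0.1]
ft_force: [0.1, 0.5, -0.2]
grip_width: 0.998
grip_force: 0.0
```

Run:
```python
from h import *
from station import *
t=camera("top")[:,:,::-1];T=camera_model("top")
print([np.round((proj(T,p)-[120,135])*2.4) for p in ([.661,-.09,.056],[.36,-.311,.062])]); crop(t,120,135,330,160,2.4,"pics/topc4.png")
```

```text
[array([487.,  21.]), array([699., 338.])]
```

View pics/topc4.png

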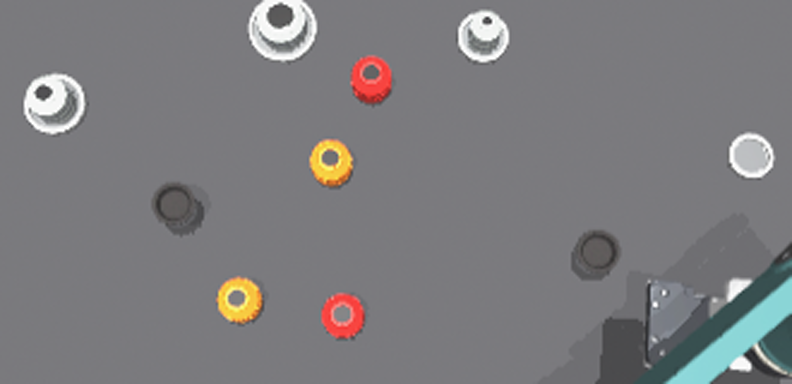

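Slim is in its cup with its nose at (487,21), exactly as expected. The eyepieces have not moved. Last is the thin one.

{"api": "jog_arm", "payload": {
  "series": [
    [[0,0,0],[0,0,0],94],
    [[0,0,20],[0,0,0],94],
    [[0,0,25],[0,0,0],94],
    [[0,0,16],[0,0,0],94],
    [[0,0,9],[0,0,0],94],
    [[0,0,0],[0,0,0],80],
    [[0,0,0],[0,0,0],60],
    [[0,0,0],[0,0,0],40],
    [[0,0,0],[0,0,0],28],
    [[0,0,0],[0,0,0],18],
    [[0,0,0],[0,0,0],18],
    [[0,0,0],[0,0,0],18],
    [[0,0,0],[0,0,0],18]
  ],
  "grip_force": 15
}}

```text
clock: 28.15
ee_pos: [0.3599, -0.3117, 0.0184]
tool_rot: [-180.0, 0.0, 0.0]
ft_force: [0.2, 0.7, 0.3]
grip_width: 0.251
grip_force: 15.0
```

{"api": "jog_arm", "payload": {
  "series": [
    [[0,0,-15],[0,0,0],18],
    [[0,0,-25],[0,0,0],18],
    [[0,0,-30],[0,0,0],18],
    [[4,1,-20],[0,0,0],18],
    [[12,4,-10],[0,0,0],18],
    [[22,7,0],[0,0,0],18],
    [[25,8,0],[0,0,0],18],
    [[25,8,0],[0,0,0],18],
    [[25,8,0],[0,0,0],18],
    [[25,8,0],[0,0,0],18],
    [[25,8,0],[0,0,0],18],
    [[20,6,0],[0,0,0],18],
    [[10,4,0],[0,0,0],18],
    [[4,1,10],[0,0,0],18],
    [[0,0,25],[0,0,0],18],
    [[0,0,25],[0,0,0],18],
    [[0,0,10],[0,0,0],18],
    [[0,0,0],[0,0,0],18],
    [[0,0,0],[0,0,0],18]
  ]
}}

```text
clock: 30.52
ee_pos: [0.5575, -0.3752, 0.05]
tool_rot: [179.9, -0.1, 0.0]
ft_force: [-0.6, -0.5, -0.3]
grip_width: 0.251
grip_force: 15.0
```

```bash
python3 w.py w4
python3 - <<'E'
from h import *
im=cv2.imread("pics/w4_raw.png");crop(im,140,130,280,210,2.8,"pics/w4c.png")
import json
m=json.load(open("pics/w4.json"));print((proj(m,[.5565,-.375,.01])-[140,130])*2.8)
E
```

```text
[386.93187664 263.15673489]
```

View pics/w4c.png

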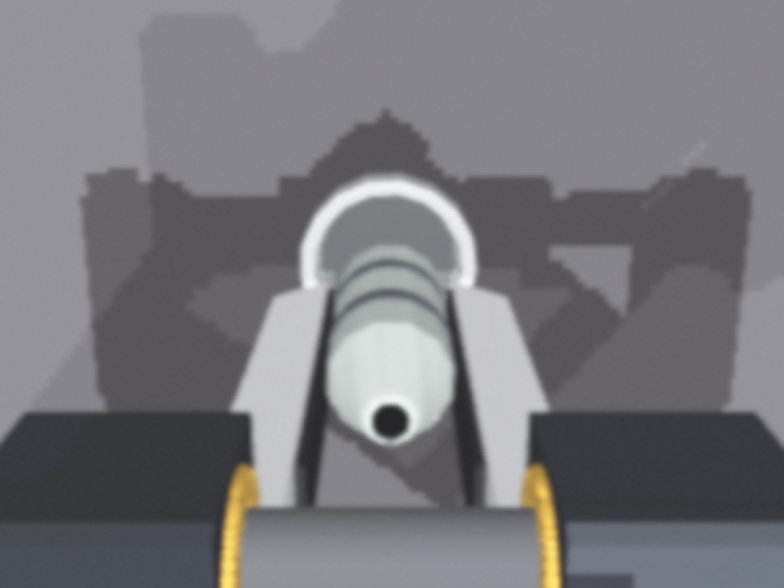

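The thin one is held upright with its nose at crop (390,420), and the cup ring is centred at about x=388, in line with it. Now I'll lower it.

{"api": "jog_arm", "payload": {
  "series": [
    [[0,0,9],[0,0,0],18],
    [[0,0,8],[0,0,0],18],
    [[0,0,4],[0,0,0],18],
    [[0,0,3],[0,0,0],18],
    [[0,0,1],[0,0,0],18],
    [[0,0,0],[0,0,0],18],
    [[0,0,0],[0,0,0],18]
  ]
}}

```text
clock: 31.45
ee_pos: [0.5572, -0.3748, 0.0238]
tool_rot: [180.0, -0.0, 0.0]
ft_force: [-0.1, -0.3, -0.5]
grip_width: 0.25
grip_force: 15.0
```

{"api": "jog_arm", "payload": {
  "series": [
    [[0,0,1],[0,0,0],18],
    [[0,0,0],[0,0,0],18],
    [[0,0,0],[0,0,0],30],
    [[0,0,0],[0,0,0],46],
    [[0,0,0],[0,0,0],46],
    [[0,0,0],[0,0,0],46],
    [[0,0,-10],[0,0,0],46],
    [[0,0,-30],[0,0,0],46],
    [[0,0,-40],[0,0,0],46],
    [[0,0,-40],[0,0,0],60],
    [[-20,0,-30],[0,0,0],60],
    [[-40,0,-30],[0,0,0],60],
    [[-50,20,0],[0,0,0],60],
    [[-50,30,0],[0,0,0],60],
    [[-30,20,0],[0,0,0],60],
    [[0,0,0],[0,0,0],60],
    [[0,0,0],[0,0,0],60]
  ]
}}

```text
clock: 33.58
ee_pos: [0.3676, -0.4446, 0.2031]
tool_rot: [180.0, -0.1, 0.1]
ft_force: [-0.3, -0.1, 0.2]
grip_width: 0.643
grip_force: 0.0
```

Run:
```python
from h import *
from station import *
t=camera("top")[:,:,::-1];T=camera_model("top")
print(np.round((proj(T,[.5565,-.375,.066])-[120,135])*2.4)); crop(t,120,135,330,160,2.4,"pics/topc5.png")
```

```text
[770. 142.]
```

View pics/topc5.png

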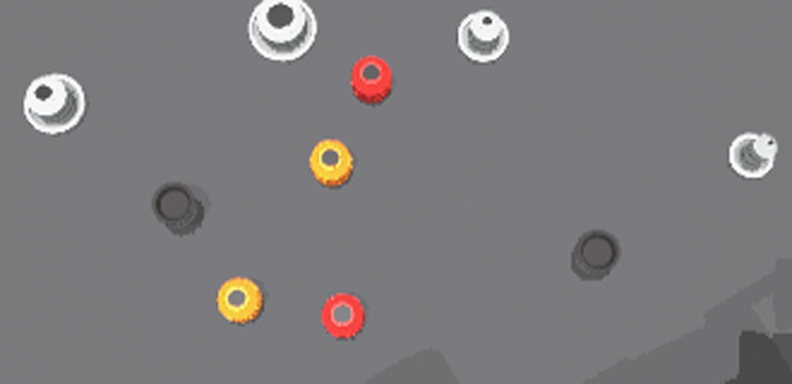

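The thin one's nose is at (770,142), as expected. All four stand in their cups and the eyepieces are at (176,204) and (597,250), unmoved. I'm handing the job in.

```bash
python3 -c "
from station import *
print(job_done())"
```

```text
the job is handed in; nothing more can be done
None
```

I handed the job in at about 34 s of the 109 s allowed: the last top view shows all four objectives upright in their own cups and the eyepieces unmoved; the hand-in returned no verdict.

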